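# File a recipe board in the lever-arch file

## Task

File the loose recipe board lying on the raised tray: lift the red lever of the blue lever-arch file so that its rings spring open, put the board's two holes over the two posts so that it lies flat, printed side up, on the board already filed there, then press the lever fully down to shut the rings over it. Leave everything else on the counter standing where it is.

Things in the scene. Friction and masses are not known exactly. Their poses are not given: they have to be found in the camera images.
- board_mid (a point): Centre, half-way up, of the loose recipe board: a pale wooden slab 150 x 62 x 10 mm (0.1 to 0.2 kg), printed side up (+z). Its x axis runs along its length towards the end with the two holes, y across its width. It starts lying on the raised tray, holes towards the tray's front.
- board_holes (a point): Point midway between the board's two round holes, at half its thickness: 59 mm from board_mid along the board's +x. The holes are 14 mm across, go right through, and lie 17 mm either side of this point along the board's y; their centres are 16 mm from the end of the board.
- tray: Raised wooden tray, fixed, 186 (x) x 82 (y) mm; origin under its centre on the counter. The board lies on its floor, 45 mm above the counter. A rail along each long side, 66 mm apart inside and 10.5 mm high, hides the board's long edges (2 mm gap each side, board top 0.5 mm below the rails' top). Both short ends are open; 15 to 40 mm of free floor lies behind the board.
- tray_front (a point): Middle of the tray's front edge (its -x end, towards the robot), on the floor 45 mm above the counter, 93 mm from the tray's middle. Axes as the tray's. The board can be edged out over it along -x; below it is open air down to the counter. Wall cabinets hang above the back of the counter: keep the arm low when reaching behind the board.
- file: Blue lever-arch recipe file, fixed, base plate 206 (x, from -95 to +111) x 104 (y) x 6 mm, with a further foot under the lever to y = -82 mm; origin on the counter under its middle; -x end towards the robot. A darker board of the same 150 x 62 x 10 mm is fixed on it: top 16 mm above the counter, x = -89 to +61 mm, y = -31 to +31.
- file_cheeks (a point): Point on the file's middle line, 28 mm from the file's middle along its x, 31 mm up: half-way along the two dark guide cheeks (86 mm long in x, inner faces 37 mm and outer faces 44 mm either side, tops at this height). No fingers fit beside a board there: a board being filed can be held only by its plain end, up to about 60 mm from that end.
- file_posts (a point): Point midway between the file's two upright posts, where board_holes comes to lie when the board is filed (21 mm above the counter, 45 mm from the file's middle along its x). Axes as those of the file: a filed board has its x along this x. Posts 6 mm in diameter, 17 mm either side along y, tops 39 mm above the counter.
- lever_grip (a point): Centre of the red grip at the end of the file's lever, on its -y side: 34 mm long, 14 mm wide (along the file's y), 20 mm high; it moves with the lever. With the lever down it is 43 mm above the counter, 110 mm in front (-x) of lever_pivot and 9 mm higher.
- lever_pivot (a point): Pivot of the lever, 34 mm above the counter; the lever turns about the file's y axis through it.
- file_lever (a joint): Lever angle in rad: 0 down (rings shut) to 1.15 lifted (rings open). It has an over-centre spring that holds it at either end: lifting (or pressing) needs about 3 N at the grip until half-way (0.575), then it snaps over by itself to the other end.
- file_arch (a joint): Angle of the two ring arches behind the posts: it follows the lever one to one, 0 = arches shut on the post tops, 1.15 = swung up and back so that a board can be lowered on the posts.
- salt_shaker_mid (a point): Bystander: glass salt shaker with a grey top, 44 mm across, 90 mm high; the point is its centre, half-way up.
- jam_jar_mid (a point): Bystander: jam jar with a red lid, 65 mm across, 97 mm high; the point is its centre, half-way up.
- mug_mid (a point): Bystander: pink and cream mug, 90 mm across with a handle, 105 mm high; the point is its centre, half-way up.
- red_spice_jar_mid (a point): Bystander: spice jar with a red cap, 40 mm across, 106 mm high; the point is its centre, half-way up.
- honey_jar_mid (a point): Bystander: honey jar with a dark lid, 65 mm across, 86 mm high; the point is its centre, half-way up.
- tin_mid (a point): Bystander: small green and cream tin, 58 mm across, 72 mm high; the point is its centre, half-way up.
- yellow_spice_jar_mid (a point): Bystander: spice jar with a yellow cap, 44 mm across, 120 mm high; the point is its centre, half-way up.
- spoon_mid (a point): Bystander: tablespoon lying flat, 191 mm long, 38 wide, 13 mm high; the point is its centre, half-way up.

How it is judged:
By the outcome, as a careful person would: the job done as asked, in the order asked, and still so for the second after the job is handed in, with the robot touching nothing.
It also fails if it takes over 72 s, if anything falls off the work surface, if the arm or the gripper's body presses on something with over 40 N, if the wrist force passes 120 N, or if a joint passes its speed limit or range.

## Robot

A 6-joint arm with a two-finger parallel gripper is mounted at the origin on a cart in front of the work surface, level with it; the furniture and walls round the work are solid. World frame = base frame: x ahead of the robot, y to its left, z up, the work surface at z = 0. Lengths are in mm, angles in rad, forces in N, time in s.
With the tool pointing down it reaches from about 400 to 925 mm from the base axis. Payload 12.5 kg.
Tool frame: the origin (TCP) lies between the finger pads; the fingertips stand 25 mm ahead of it and the grasp point (between the pads) lies 6 mm ahead of it; z points along the fingers, y is the line along which they close (so a half turn about z gives the same grasp; the last joint's range is limited). The gripper opens to 95 mm and grips with 3 to 60 N. Pads are 20 mm wide; open, the fingers measure 119 mm over their backs; the gripper's body (75 mm by 180 mm) begins 59 mm behind the grasp point.
Start: joints at [1.106, 0.491, 1.559, -0, 1.092, -0.106], TCP at [219.454, 585.224, 216.061] pointing down, gripper open.
Joint ranges: [-3.1, 3.1], [-0.84, 2.19], [0.05, 2.79], [-1.13, 4.28], [0.06, 2.93], [-2.69, 2.69]. Speed limits (rad/s): [2.22, 2.22, 2.79, 3.14, 3.14, 3.14].

## Interface

Orientations are given as [roll, pitch, yaw] about the fixed x, y, z axes, in that order (R = Rz(yaw) Ry(pitch) Rx(roll)).
In Python, from cell import state, read_camera, job_done, cut_out gives the robot as it stands. The module is installed in compiled form; this text tells all that it offers.
- The arm moves only by the tool jog_arm, never from a script. Its argument "motion" is a list of rows, each a list of 2 entries, a list of its own where there are three numbers: the shift along the tool's x, y, z in mm, then the turn about the tool's z in rad. A call has 1 to 5 rows; each row is the pose to reach, as a shift and turn from the pose commanded when the call began, along the tool's axes at that moment; what a row does not reach only later rows make up. A row lasts 1/10 s, in which the tool goes at most 50 mm and 8.59 degrees, less where a joint would pass 70% of its speed; a pose out of reach is approached as far as the arm can. A call with a gripper value outside its range is refused whole. "grip" is the closure, from 0 (fully open) to 1 (shut), set as the call begins (left out, the last holds). The fingers move at their own pace and stop on an object; the grip force is fixed at half the most. Time passes only in rows, so rows that repeat a pose let the fingers close. It gives the time, the measured TCP pose, the force, the opening and the grip force at its end, in the units of the state.
- state(): the state, without advancing time (a new reading comes with each control period).
- read_camera(name): name is "scene" or "side" or "wrist"; returns a dict with "img" (384x512x3 uint8, blue, green, red), "vertical_fov" (degrees; the focal length in pixels is half the picture's height over the tangent of half this angle, whatever the lens; pixels are square), "cx", "cy" (the principal point, pixels), "extrinsics" (4x4, takes a point from camera to world coordinates). Camera axes: x right, y up, looking along -z (the intrinsics and any distortion apply to the point x, -y, -z); pixel columns grow to the right and rows downward; lengths in mm; the calibration is good to about 2 mm. A picture is of the moment at which its call begins. There is no depth.
- job_done(): hands the job in; it is judged then, once.
Trained networks look in a picture, given as the dict that the camera call returned (one of the last four; its "shot" number tells which), for a name from the list of things; names that differ only in an ending like _2 or _b are one class to them, and where a whole thing is asked for, a point or a joint stands for the part that bears it (a point fixed in the world has none). Each returns a list of dicts, best first, with "p" (0 to 1); they miss things now and then, are a little off and sometimes report something else, mostly with a low value. They report only what shows in the picture. A call takes as long as a camera call.
- cut_out(name, picture): "region" (384x512 bool, what is visible of it) and "box" ([left, top, right, bottom] in pixels, round what is visible of it).
The state is a dict: "t": time; "joints": joint angles; "qvel": joint speeds; "tau": joint torques, N m; "eef_pos": TCP position; "tcp_rot": TCP orientation; "ft_force": force on the tool from outside, world axes, zero at the start; "moment": the same for the moment, N m; "opening": opening from 0.0 (shut) to 1.0 (fully open); "grip_force": force on a finger pad.
Only numpy, scipy, OpenCV 4.12 (cv2) and the standard library are available. Lean on these libraries where they do the work, as an engineer would, in place of code of your own. Each camera call takes 0.05 s, during which the arm holds its last target. There are 200 camera calls.

## Working session

There is one attempt and no reset: what is moved stays moved. The work goes in short steps, Python scripts to look and compute and a tool call to move; the robot and the scene stay as the last step left them, time stands still between calls to the robot, and variables do not carry over. Pictures are saved under pics/ and viewed, at most 10 in all, crops included, and the job is handed in when it is done.

Besides the shell and the picture viewer there is one more tool, called after ">>>" by a JSON object that holds its "method" and its "body", one argument or row to a line. jog_arm: Moves the arm, as the interface text tells. Its arguments: {"type":"object","properties":{"motion":{"type":"array"},"grip":{"type":"number"}},"required":["motion"]}

```bash
mkdir -p pics; cat > h.py <<'E'
import numpy as np, cv2
from cell import state, read_camera, job_done, cut_out
def K(c):
    f=192/np.tan(np.radians(c["vertical_fov"])/2); return f,c["cx"],c["cy"]
def ray(c,u,v):
    f,cx,cy=K(c); E=np.array(c["extrinsics"]); d=E[:3,:3]@np.array([(u-cx)/f,-(v-cy)/f,-1.]); return E[:3,3],d
def atz(c,u,v,z):
    o,d=ray(c,u,v); return o+d*(z-o[2])/d[2]
def proj(c,P):
    f,cx,cy=K(c); E=np.array(c["extrinsics"]); p=(np.asarray(P,float)-E[:3,3])@E[:3,:3]
    return np.stack([cx+f*p[...,0]/-p[...,2], cy-f*p[...,1]/-p[...,2]],-1)
E
python3 - <<'E'
from h import *
np.set_printoptions(precision=3,suppress=True)
ims=[]
for n in ["scene","side","wrist"]:
    c=read_camera(n); print(n,{k:v for k,v in c.items() if k!="img"})
    cv2.imwrite(f"pics/{n}0.png",c["img"]); 
    for t in ["board_mid","tray","file","lever_grip"]:
        r=cut_out(t,c)
        for q in r[:2]:
            print(t,round(q["p"],2),q["box"],q["region"].sum())
s=state();print(s)
E
```

```text
scene {'vertical_fov': 55.56405197030503, 'cx': 253.12282019618928, 'cy': 186.20642472741778, 'extrinsics': array([[   0.605,    0.563,   -0.563,   -9.489],
       [  -0.796,    0.415,   -0.441, -489.737],
       [  -0.015,    0.714,    0.7  ,  767.651],
       [   0.   ,    0.   ,    0.   ,    1.   ]]), 'shot': 1}
board_mid 0.72 [255.9, 197.3, 342.0, 263.4] 3050
board_mid 0.59 [168.7, 156.6, 216.2, 195.4] 830
tray 0.8 [169.7, 151.2, 227.4, 202.4] 710
tray 0.22 [309.8, 215.4, 336.3, 245.8] 202
file 0.81 [256.8, 199.3, 342.6, 265.1] 3046
side {'vertical_fov': 49.96274259661868, 'cx': 255.93042167335906, 'cy': 186.5585397953309, 'extrinsics': array([[ -0.984,   0.105,  -0.145, 397.602],
       [ -0.177,  -0.672,   0.719, 814.11 ],
       [ -0.022,   0.733,   0.68 , 858.811],
       [  0.   ,   0.   ,   0.   ,   1.   ]]), 'shot': 2}
board_mid 0.64 [237.7, 221.1, 294.1, 248.1] 1107
tray 0.61 [223.0, 220.8, 296.3, 259.6] 1370
file 0.67 [238.1, 139.2, 307.4, 176.1] 1872
file 0.17 [250.7, 142.1, 287.8, 145.0] 157
lever_grip 0.52 [258.2, 142.8, 287.6, 143.6] 122
wrist {'vertical_fov': 63.439143153889695, 'cx': 255.8134994536134, 'cy': 196.00106917599095, 'extrinsics': array([[  0.352,  -0.894,  -0.278, 140.631],
       [  0.936,   0.335,   0.105, 614.606],
       [ -0.001,  -0.297,   0.955, 383.916],
       [  0.   ,   0.   ,   0.   ,   1.   ]]), 'shot': 3}
{'t': 0.75, 'joints': array([ 1.106,  0.491,  1.559,  0.   ,  1.092, -0.106]), 'qvel': array([-0.001, -0.   ,  0.002, -0.   ,  0.001, -0.001]), 'tau': array([ -0.005, -61.242, -25.842,   0.069,   0.044,  -0.   ]), 'eef_pos': array([219.454, 585.217, 216.078]), 'tcp_rot': array([3.141, 0.   , 2.783]), 'ft_force': array([-0.505, -0.472,  0.833]), 'moment': array([-0.01 , -0.027,  0.007]), 'grip_force': 0.0, 'opening': 1.0012607174279713}
```

```bash
python3 - <<'E'
import cv2,numpy as np
a=cv2.imread("pics/scene0.png")[120:320,120:386];b=cv2.imread("pics/side0.png")[110:310,150:350]
cv2.imwrite("pics/a.png",cv2.resize(a,None,fx=3,fy=3,interpolation=cv2.INTER_CUBIC))
cv2.imwrite("pics/b.png",cv2.resize(b,None,fx=3,fy=3,interpolation=cv2.INTER_CUBIC))
E
```

```text
(no output)
```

View pics/a.png

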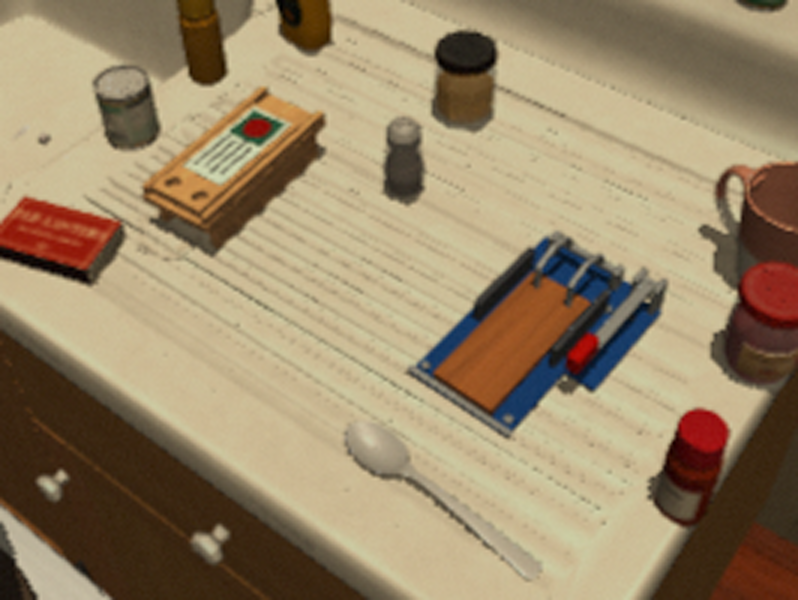

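View pics/b.png

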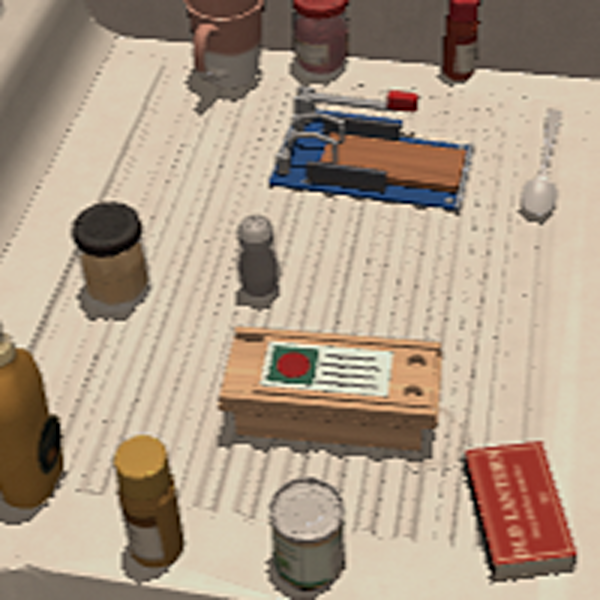

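```bash
cat >> h.py <<'E'
from scipy.optimize import least_squares
def T(p,L):
    L=np.atleast_2d(np.array(L,float)); c,s=np.cos(p[2]),np.sin(p[2])
    return np.stack([p[0]+c*L[:,0]-s*L[:,1],p[1]+s*L[:,0]+c*L[:,1],L[:,2]],-1)
def fit(obs,p0):
    f=lambda p: np.concatenate([(proj(c,T(p,L))-np.array(uv)).ravel() for c,L,uv in obs])
    r=least_squares(f,p0,loss="soft_l1"); return r.x,f(r.x)
def inv(p,P):
    d=np.asarray(P)[:2]-p[:2]; c,s=np.cos(p[2]),np.sin(p[2]); return np.array([c*d[0]+s*d[1],-s*d[0]+c*d[1],P[2]])
def tri(obs):
    A=[];b=[]
    for c,u,v in obs:
        o,d=ray(c,u,v); d=d/np.linalg.norm(d); M=np.eye(3)-np.outer(d,d); A.append(M); b.append(M@o)
    return np.linalg.lstsq(np.vstack(A),np.hstack(b),rcond=None)[0]
E
cat > m1.py <<'E'
from h import *
np.set_printoptions(precision=3,suppress=True)
S=read_camera("scene");D=read_camera("side")
s=lambda l:[[120+a/3,120+b/3] for a,b in l]
d=lambda l:[[150+a/3,110+b/3] for a,b in l]
fp,r=fit([(S,[(-95,52,6),(-95,-52,6),(-89,31,16),(-89,-31,16),(111,52,6)],s([(411,372),(509,436),(434,374),(493,412),(548,235)])),
 (D,[(-95,52,6),(-95,-52,6),(111,52,6),(-89,31,16),(-89,-31,16)],d([(460,210),(472,145),(271,187),(464,185),(471,147)]))],[600,-150,0])
print("file",fp,r)
C=[(-93,41,55.5),(-93,-41,55.5),(93,-41,55.5),(93,41,55.5)]
tp,r=fit([(S,C,s([(146,190),(213,222),(325,115),(262,90)])),(D,C,d([(438,416),(440,341),(236,329),(221,405)]))],[600,250,0])
print("tray",tp,r)
for a,b in [((582,354),(402,100)),((172,181),(412,390)),((199,194),(416,359))]:
    P=tri([(S,*s([a])[0]),(D,*d([b])[0])]); print(P,"infile",inv(fp,P),"intray",inv(tp,P))
for n in ["salt_shaker","tin","honey_jar","yellow_spice_jar","red_spice_jar","jam_jar"]:
    pts=[]
    for c in (S,D):
        q=cut_out(n+"_mid",c)
        if q and q[0]["p"]>.3: b=q[0]["box"]; pts.append((c,(b[0]+b[2])/2,(b[1]+b[3])/2))
    print(n,[np.round(atz(*p,45)) for p in pts], tri(pts) if len(pts)>1 else "")
E
python3 m1.py
```

```text
file [ 531.851 -201.57    -0.039] [-0.45   0.15   0.006  0.561 -0.22  -0.173 -0.019  0.047 -1.014  0.462
  0.442 -1.225  0.649 -0.314 -1.048 -1.814 -1.733  0.068 -1.491  0.402]
tray [525.347 131.22    0.091] [-1.789 -0.392 -1.553 -0.354 -0.189 -1.912 -0.631 -2.205  1.185 -1.958
  0.971 -1.565 -1.445 -1.097 -0.969 -2.377]
[ 516.59  -266.02    44.277] infile [-12.75  -64.994  44.277] intray [ -44.697 -394.815   44.277]
[454.861 147.051  55.913] infile [-90.449 345.373  55.913] intray [-68.763  22.149  55.913]
[456.152 112.933  56.812] infile [-87.836 311.332  56.812] intray [-70.567 -11.945  56.812]
salt_shaker [array([619.,   3.,  45.]), array([620.,   9.,  45.])] [621.161   4.965  41.742]
tin [array([511., 265.,  45.]), array([514., 290.,  45.])] [517.98  279.305  31.196]
honey_jar [array([761.,  22.,  45.]), array([752.,  16.,  45.])] [752.682  18.42   49.599]
yellow_spice_jar [array([650., 294.,  45.]), array([644., 275.,  45.])] [640.212 282.636  55.915]
red_spice_jar [array([ 759., -340.,   45.]), array([ 462., -393.,   45.])] [ 517.31  -340.874  159.742]
jam_jar [array([ 633., -374.,   45.]), array([ 631., -368.,   45.])] [ 633.237 -373.21    42.877]
```

```bash
cat >> h.py <<'E'
def go(x,y,z,yaw):
    s=state(); p=np.array(s["eef_pos"]); R=cv2.Rodrigues(np.zeros(3))[0]; w=s["tcp_rot"][2]
    d=np.array([x,y,z])-p; tx=np.array([np.cos(w),np.sin(w),0]); ty=np.array([np.sin(w),-np.cos(w),0])
    t=-((yaw-w+np.pi)%(2*np.pi)-np.pi)
    print("shift",np.round([d@tx,d@ty,-d[2]],1),"turn",round(t,3),"pos",np.round(p,1),"rot",np.round(s["tcp_rot"],3),"t",round(s["t"],2),"open",round(s["opening"],2))
E
python3 -c "
from h import *
go(560,133,250,3.22)"
```

```text
shift [-477.7 -303.8  -33.9] turn -0.437 pos [219.4 585.2 216.1] rot [3.141 0.    2.783] t 1.45 open 1.0
```

>>> {"method": "jog_arm", "body": {
  "motion": [
    [[-40,-25,-10],-0.14],
    [[-80,-50,-20],-0.28],
    [[-120,-75,-30],-0.4],
    [[-160,-100,-34],-0.44],
    [[-200,-126,-34],-0.44]
  ],
  "grip": 0.6
}}

```text
t: 1.95
eef_pos: [363.5, 395.6, 250.9]
tcp_rot: [3.141, 0.001, -3.059]
ft_force: [1.0, 0.9, -0.5]
opening: 0.64
grip_force: 0.0
```

```bash
python3 -c "
from h import *
go(560,133,250,3.22)"
```

```text
shift [-174.  -278.     0.9] turn 0.005 pos [363.5 395.6 250.9] rot [ 3.141e+00  1.000e-03 -3.059e+00] t 1.95 open 0.64
```

>>> {"method": "jog_arm", "body": {
  "motion": [
    [[-25,-40,0],0],
    [[-50,-80,0],0],
    [[-75,-120,0],0],
    [[-100,-160,0],0],
    [[-125,-200,0],0]
  ]
}}

```text
t: 2.45
eef_pos: [504.2, 206.1, 250.3]
tcp_rot: [3.141, 0.0, -3.06]
ft_force: [0.9, 1.4, 0.4]
opening: 0.405
grip_force: 0.0
```

>>> {"method": "jog_arm", "body": {
  "motion": [
    [[-25,-40,0],0],
    [[-49,-78,0],0],
    [[-49,-78,0],0]
  ]
}}

```text
t: 2.75
eef_pos: [561.0, 130.2, 249.7]
tcp_rot: [-3.141, 0.001, -3.065]
ft_force: [0.0, 0.5, -0.8]
opening: 0.401
grip_force: 0.0
```

```bash
python3 - <<'E'
from h import *
c=read_camera("wrist"); np.save("pics/w1.npy",c,allow_pickle=True)
cv2.imwrite("pics/w1.png",cv2.resize(c["img"],(800,600),interpolation=cv2.INTER_CUBIC))
go(560,133,250,3.22)
E
```

```text
shift [-0.6  0.9 -0.4] turn -0.001 pos [559.5 132.  249.6] rot [ 3.142 -0.    -3.064] t 2.8 open 0.4
```

View pics/w1.png

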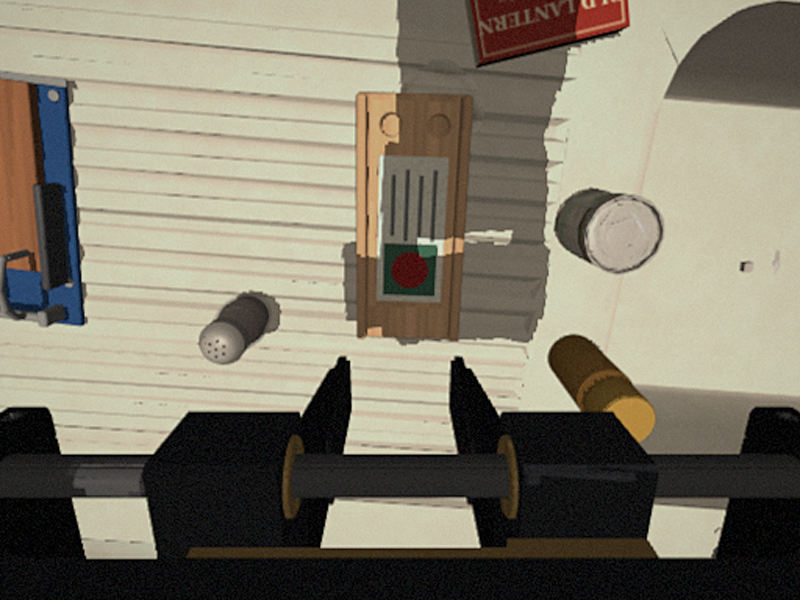

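```bash
python3 - <<'E'
from h import *
np.set_printoptions(precision=2,suppress=True)
c=np.load("pics/w1.npy",allow_pickle=True).item()
k=1.5625
C=[(-93,-41,55.5),(-93,41,55.5),(93,-41,55.5),(93,41,55.5)]
px=np.array([(357,93),(473,95),(357,338),(459,341)])/k
tp,r=fit([(c,C,px)],[525,131,.08]); print(tp,r)
for h in [(390,125),(440,125)]:
    P=atz(c,h[0]/k,h[1]/k,55); print(P,inv(tp,P))
q=cut_out("board_mid",c)
if q: print(q[0]["p"],np.array(q[0]["box"])*k)
im=cv2.resize(c["img"],None,fx=4,fy=4,interpolation=cv2.INTER_CUBIC)[180*4:230*4,220*4:310*4]
cv2.imwrite("pics/w1c.png",cv2.convertScaleAbs(cv2.resize(im,None,fx=2,fy=2),alpha=1.5))
E
```

```text
[528.09 135.56   0.06] [-1.06 -1.17  1.07 -0.73 -0.12  3.58  0.11  2.98]
[457.41 114.69  55.  ] [-71.73 -16.9   55.  ]
[454.73 149.62  55.  ] [-72.46  18.13  55.  ]
0.92 [364.84 101.56 462.03 313.44]
```

View pics/w1c.png

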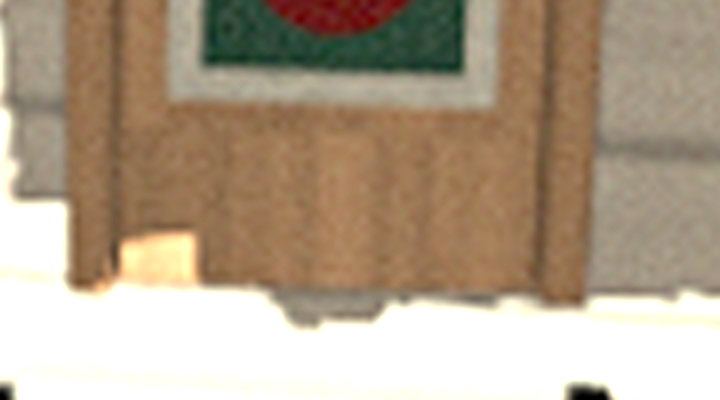

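>>> {"method": "jog_arm", "body": {
  "motion": [
    [[-35,5,35],0],
    [[-53,7.5,75],0],
    [[-53,7.5,120],0],
    [[-53,7.5,150],0],
    [[-53,7.5,150],0]
  ],
  "grip": 0.75
}}

```text
t: 3.35
eef_pos: [608.1, 146.9, 96.4]
tcp_rot: [-3.141, -0.007, -3.059]
ft_force: [-0.9, 0.2, 0.4]
opening: 0.253
grip_force: 0.0
```

```bash
python3 - <<'E'
from h import *
c=read_camera("wrist"); np.save("pics/w2.npy",c,allow_pickle=True)
cv2.imwrite("pics/w2.png",c["img"])
go(612,143.5,74,3.217)
print(proj(c,[[589.4,141.7,55],[612,143.5,50]]))
E
```

```text
shift [-2.2 -3.6 25.1] turn 0.007 pos [609.5 146.9  99.1] rot [ 3.142e+00 -3.000e-03 -3.059e+00] t 3.4 open 0.25
[[251.22228216 196.53107575]
 [251.36907223 223.76561111]]
```

View pics/w2.png

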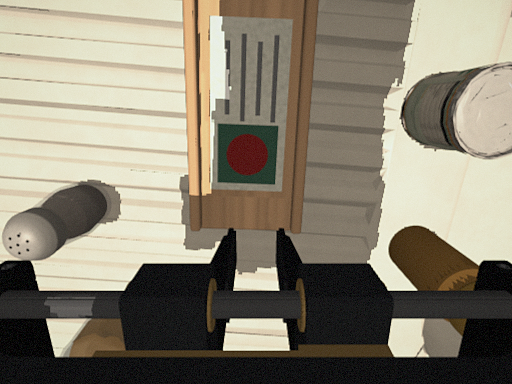

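>>> {"method": "jog_arm", "body": {
  "motion": [
    [[-2,-3.5,13],0.005],
    [[-2,-3.5,25],0.005],
    [[6,-3.5,25],0.005],
    [[14,-3.5,25],0.005],
    [[22,-3.5,25],0.005]
  ]
}}

```text
t: 3.9
eef_pos: [588.3, 140.5, 75.6]
tcp_rot: [3.141, 0.001, -3.065]
ft_force: [-0.1, -0.4, 0.2]
opening: 0.248
grip_force: 0.0
```

>>> {"method": "jog_arm", "body": {
  "motion": [
    [[12,0,0],0],
    [[24,0,0],0],
    [[36,0,0],0],
    [[46,0,0],0],
    [[50,0,0],0]
  ]
}}

```text
t: 4.4
eef_pos: [538.2, 136.7, 75.4]
tcp_rot: [3.142, 0.0, -3.065]
ft_force: [0.7, 0.1, -0.8]
opening: 0.252
grip_force: 0.0
```

```bash
python3 - <<'E'
from h import *
np.set_printoptions(precision=1,suppress=True)
S=read_camera("scene");D=read_camera("side")
a=S["img"][110:230,130:290];b=D["img"][180:300,190:350]
cv2.imwrite("pics/s2.png",cv2.resize(np.hstack([a,b]),None,fx=2.5,fy=2.5,interpolation=cv2.INTER_CUBIC))
go(612,143.5,74,3.217)
E
```

```text
shift [-73.4   1.1   1.3] turn 0.001 pos [538.9 136.8  75.3] rot [ 3.1  0.  -3.1] t 4.5 open 0.25
```

View pics/s2.png

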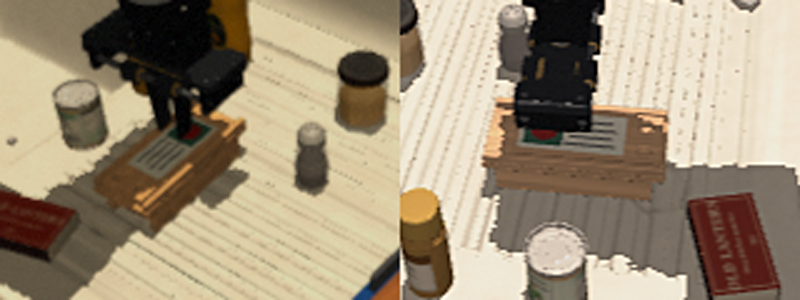

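```bash
python3 - <<'E'
from h import *
np.set_printoptions(precision=1,suppress=True)
c=read_camera("wrist"); np.save("pics/w3.npy",c,allow_pickle=True)
cv2.imwrite("pics/w3.png",c["img"]);q=cut_out("board_mid",c);print(q and q[0]["box"])
print(proj(c,[[456,131.7,55],[589.4,141.7,55],[539,137,50]]))
E
```

```text
[202.5, 69.9, 313.9, 292.4]
[[258.6 101.6]
 [257.9 299.2]
 [256.7 230.4]]
```

View pics/w3.png

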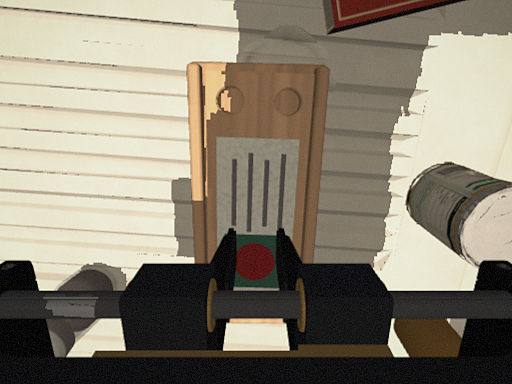

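>>> {"method": "jog_arm", "body": {
  "motion": [
    [[0,0,1.5],0],
    [[0,0,3],0],
    [[0,0,3],0]
  ]
}}

```text
t: 4.9
eef_pos: [539.2, 136.7, 71.7]
tcp_rot: [3.142, -0.0, -3.065]
ft_force: [0.4, 0.9, -0.7]
opening: 0.251
grip_force: 0.0
```

>>> {"method": "jog_arm", "body": {
  "motion": [
    [[0,0,2],0],
    [[0,0,4],0],
    [[0,0,4],0]
  ]
}}

```text
t: 5.2
eef_pos: [539.0, 136.7, 67.7]
tcp_rot: [3.142, -0.0, -3.065]
ft_force: [-0.5, 0.7, -0.3]
opening: 0.246
grip_force: 0.0
```

```bash
python3 - <<'E'
from h import *
np.set_printoptions(precision=1,suppress=True)
c=np.load("pics/w3.npy",allow_pickle=True).item()
print(c["extrinsics"])
for z in (45,50,55,60,65,75): print(z,proj(c,[[539,137+12,z],[529,137+12,z],[529,137-12,z]]).ravel())
S=read_camera("scene")
for z in (43,50,55,60,70): print(z,proj(S,[[539,137,z],[539,119,z],[539,155,z]]).ravel())
cv2.imwrite("pics/s3.png",cv2.resize(S["img"][130:205,160:260],(800,600),interpolation=cv2.INTER_CUBIC))
go(539,137,75,3.217)
E
```

```text
[[ -0.1  -1.   -0.3 454.9]
 [  1.   -0.1  -0.  130.2]
 [ -0.   -0.3   1.  243.2]
 [  0.    0.    0.    1. ]]
45 [274.  228.7 275.4 215.2 240.2 212.7]
50 [274.4 231.7 275.9 217.9 239.9 215.3]
55 [274.9 234.7 276.3 220.7 239.5 218. ]
60 [275.3 238.  276.8 223.6 239.1 220.9]
65 [275.8 241.4 277.3 226.7 238.6 224. ]
75 [276.8 248.7 278.4 233.3 237.7 230.5]
43 [200.9 169.1 205.3 171.5 196.5 166.7]
50 [200.6 167.3 205.1 169.7 196.2 165. ]
55 [200.4 166.1 204.9 168.5 196.  163.7]
60 [200.2 164.8 204.7 167.2 195.8 162.5]
70 [199.8 162.2 204.3 164.6 195.4 159.9]
shift [ 0.1  0.3 -7.2] turn 0.001 pos [539.1 136.8  67.8] rot [ 3.1 -0.  -3.1] t 5.25 open 0.25
```

View pics/s3.png

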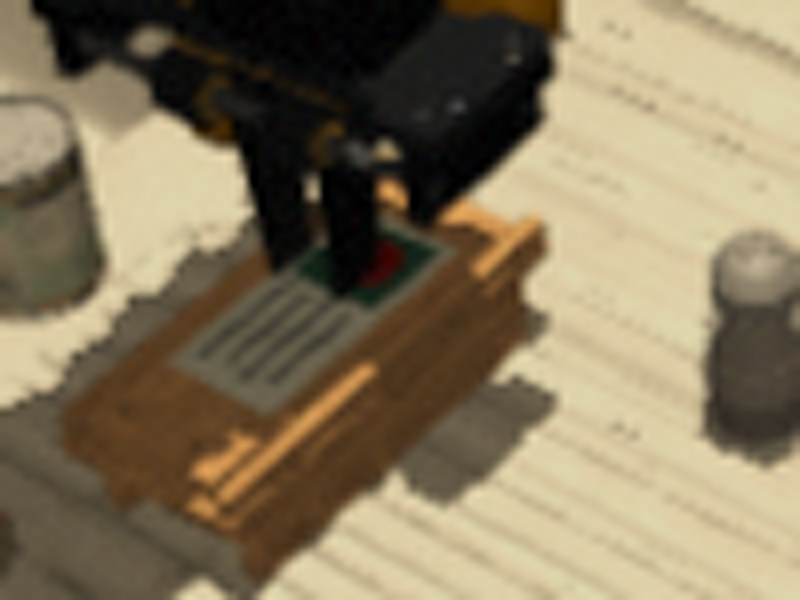

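>>> {"method": "jog_arm", "body": {
  "motion": [
    [[0,0,1.5],0],
    [[0,0,3],0],
    [[0,0,3],0]
  ]
}}

```text
t: 5.55
eef_pos: [539.1, 136.7, 64.8]
tcp_rot: [3.142, -0.0, -3.065]
ft_force: [-0.6, -0.1, -1.0]
opening: 0.25
grip_force: 0.0
```

>>> {"method": "jog_arm", "body": {
  "motion": [
    [[0,0,1],0],
    [[0,0,2],0],
    [[0,0,2],0]
  ]
}}

```text
t: 5.85
eef_pos: [539.1, 136.7, 62.9]
tcp_rot: [3.142, -0.0, -3.065]
ft_force: [0.4, -0.2, 0.1]
opening: 0.248
grip_force: 0.0
```

>>> {"method": "jog_arm", "body": {
  "motion": [
    [[0,0,1],0],
    [[0,0,2],0],
    [[0,0,2],0]
  ]
}}

```text
t: 6.15
eef_pos: [539.1, 136.7, 60.9]
tcp_rot: [3.142, -0.0, -3.065]
ft_force: [0.7, 0.2, -0.4]
opening: 0.25
grip_force: 0.0
```

>>> {"method": "jog_arm", "body": {
  "motion": [
    [[0,0,1],0],
    [[0,0,2],0],
    [[0,0,2],0]
  ]
}}

```text
t: 6.45
eef_pos: [539.1, 136.7, 58.9]
tcp_rot: [3.142, -0.0, -3.065]
ft_force: [0.3, 0.2, -0.6]
opening: 0.252
grip_force: 0.0
```

```bash
python3 - <<'E'
from h import *
np.set_printoptions(precision=1,suppress=True,linewidth=250)
S=read_camera("scene"); g=S["img"].max(2)
print(g[155:176,188:212])
for z in (34,43,50,55,60,70): print(z,proj(S,[[529,137-18,z],[529,137+18,z]]).ravel())
c=read_camera("wrist"); g=c["img"].max(2)
print(g[218:244:2,224:294:2])
E
```

```text
[[222 213 171  89   4  13  12  15   8   8  44  61  10   5  10   7   1   5   4  43  83  71  43   5]
 [222 222 211 147  11  10  10  10  12  10  25  41  25   8   7   4   8   3   4  57  98  97  73   9]
 [217 222 214 159  12   5  10  12   8   9  32  45  32   7   9   8   2   2   7  52  97 100  75  24]
 [211 207 170  83  23  10   5   7   8  14  23  44  41  10   2   7   7   5   3  37  75  87  77  38]
 [199 164 109  93  48   3   9  10  10   8  13  52  62   1   5   3   4   7   3  20  34  43  48  35]
 [154 104 104  99  66   7   8  11   5  12   5  50  65  10   5   3   9   4   3  26  45  37  28  22]
 [ 93  99  99 100  73  16   6  10  12  10   7  19  30   0   2   6   5   1   6  25  52  51  37  33]
 [ 89  91  97  90  74  31  10   9   7  11  13  23  28   7   8   7   4  10   2  25  51  53  36  37]
 [ 84  87  93  93  78  43   9  11  11  10  17  33  32  14   9   8   7   4   3  28  48  45  30  42]
 [ 89  94  91  91  93  78  25   9  19  35  43  36  32  10   5   7   6   5   3  31  49  29  40  61]
 [ 92  94  90  93  97  84  36  15  48  78  80  61  43  20   8   3   7   6  12  19  27  45  62  86]
 [ 92  91  
[... 2313 characters left out ...]
12   1  21 135 143 139 145 153  91  72  79 148 143 142 148 150 119  71  65 140 143 139 146  86  18  20   9   0 133 148 142 145]
 [ 30   0   2   6  20  14 138 149 149 143 143  89  71  78 149 146 147 148 144 125  86  85 143 145 141 142  85  11  18   8  23   0  72 151 150]
 [ 15  12   5  14  22  21 118 142 147 140 148  89  67  78 152 147 140 143 151 146 148 149 152 143 144 143  74  25  11   0  18  15   0 116 150]
 [ 13   8  14   6  25  16  90 143 144 138 148  88  73  93 144 139 137 144 147 145 144 144 148 146 143 142  64  23  19  10  23  19  18  40 141]
 [  6  13  17   9  25   0 103 147 144 147 149 116 117 125 149 150 139 138 147 145 145 141 142 142 146 153  61  21   7  21  15   5  13   7 105]]
```

>>> {"method": "jog_arm", "body": {
  "motion": [
    [[0,0,1],0],
    [[0,0,2],0],
    [[0,0,2],0]
  ]
}}

```text
t: 6.85
eef_pos: [539.1, 136.8, 56.9]
tcp_rot: [3.142, -0.0, -3.065]
ft_force: [0.2, 0.7, 0.3]
opening: 0.252
grip_force: 0.0
```

>>> {"method": "jog_arm", "body": {
  "motion": [
    [[0,0,1],0],
    [[0,0,2],0],
    [[0,0,2],0]
  ]
}}

```text
t: 7.15
eef_pos: [539.2, 136.8, 56.6]
tcp_rot: [3.142, 0.001, -3.065]
ft_force: [-5.9, -0.9, 21.5]
opening: 0.252
grip_force: 10.5
```

>>> {"method": "jog_arm", "body": {
  "motion": [
    [[0,0,1],0],
    [[0,0,2],0],
    [[0,0,2],0]
  ]
}}

```text
t: 7.45
eef_pos: [539.3, 136.8, 56.5]
tcp_rot: [3.142, 0.002, -3.065]
ft_force: [-12.2, -2.1, 45.4]
opening: 0.248
grip_force: 22.6
```

>>> {"method": "jog_arm", "body": {
  "motion": [
    [[0,0,-12],0],
    [[-40,0,-12],0],
    [[-74,0,-12],0],
    [[-74,0,-12],0],
    [[-74,0,-12],0]
  ]
}}

```text
t: 7.95
eef_pos: [612.7, 142.3, 64.5]
tcp_rot: [3.142, -0.001, -3.065]
ft_force: [-0.5, -0.0, 0.2]
opening: 0.251
grip_force: 0.0
```

>>> {"method": "jog_arm", "body": {
  "motion": [
    [[0,-1,7],0],
    [[0,-1,15],0],
    [[0,-1,15],0],
    [[7,-1,15],0],
    [[15,-1,15],0]
  ]
}}

```text
t: 8.45
eef_pos: [597.5, 140.2, 50.1]
tcp_rot: [3.141, 0.0, -3.065]
ft_force: [1.1, 0.5, -0.7]
opening: 0.255
grip_force: 0.3
```

>>> {"method": "jog_arm", "body": {
  "motion": [
    [[10,0,0],0],
    [[20,0,0],0],
    [[30,0,0],0],
    [[40,0,0],0],
    [[40,0,0],0]
  ]
}}

```text
t: 8.95
eef_pos: [556.7, 137.2, 50.2]
tcp_rot: [3.142, -0.001, -3.065]
ft_force: [0.0, 0.3, -0.1]
opening: 0.252
grip_force: 0.0
```

```bash
python3 - <<'E'
from h import *
c=read_camera("wrist"); 
print(proj(c,[[456,131.7,55],[589.4,141.7,55]]))
g=cv2.cvtColor(c["img"],cv2.COLOR_BGR2GRAY); cv2.imwrite("pics/w4.png",c["img"])
q=cut_out("board_mid",c);print(q and q[0]["box"]); go(612,143,50,3.217)
E
```

```text
[[261.11946726  63.5433176 ]
 [259.75985301 299.5337908 ]]
[409.4, 317.0, 467.5, 357.0]
shift [-54.1   1.7   0.2] turn 0.001 pos [558.2 137.2  50.2] rot [ 3.142  0.    -3.065] t 9.05 open 0.25
```

View pics/w4.png

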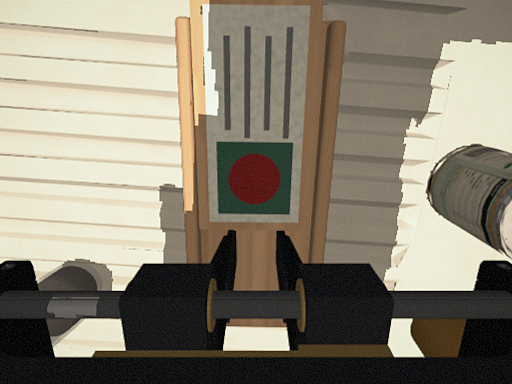

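```bash
python3 - <<'E'
from h import *
np.set_printoptions(precision=1,suppress=True)
w1=np.load("pics/w1.npy",allow_pickle=True).item(); c=read_camera("wrist"); k=1.5625
e1=atz(w1,409/k,299/k,55); h1=atz(w1,415/k,125/k,55); print(e1,h1,np.linalg.norm(e1-h1))
e=atz(c,254,218,55); print("label end now",e,"tray front",atz(c,262,20,55.5))
l,r=atz(c,198,100,55),atz(c,320,100,55); print("board edges?",l,r)
E
```

```text
[583.1 138.4  55. ] [456.1 132.2  55. ] 127.15659475008184
label end now [537.8 134.3  55. ] tray front [438.8 130.7  55.5]
board edges? [476.7 101.6  55. ] [472.1 162.6  55. ]
```

>>> {"method": "jog_arm", "body": {
  "motion": [
    [[8,0,0],0],
    [[16,0,0],0],
    [[22,0,0],0],
    [[22,0,0],0]
  ]
}}

```text
t: 9.5
eef_pos: [535.1, 135.5, 50.0]
tcp_rot: [-3.142, -0.001, -3.065]
ft_force: [-0.0, -0.7, -1.1]
opening: 0.251
grip_force: 0.0
```

>>> {"method": "jog_arm", "body": {
  "motion": [
    [[-12,0,0],0],
    [[-12,0,-30],0],
    [[-12,0,-70],0],
    [[-12,0,-70],0]
  ],
  "grip": 0
}}

```text
t: 9.9
eef_pos: [551.1, 136.8, 124.3]
tcp_rot: [3.141, 0.007, -3.065]
ft_force: [0.5, 1.0, -0.1]
opening: 0.531
grip_force: 0.0
```

```bash
python3 - <<'E'
from h import *
np.set_printoptions(precision=1,suppress=True)
c=np.load("pics/w1.npy",allow_pickle=True).item(); k=1.5625
for p in [(478,64),(630,28)]: print(atz(c,p[0]/k,p[1]/k,0),atz(c,p[0]/k,p[1]/k,30))
c=read_camera("wrist"); cv2.imwrite("pics/w5.png",c["img"]); np.save("pics/w5.npy",c,allow_pickle=True)
q=cut_out("board_mid",c);print(q and (q[0]["p"],q[0]["box"]))
print("pred holes",proj(c,[[389,110,55],[386,144,55]]), "tray front",proj(c,[[437,130,55]]))
g=cv2.GaussianBlur(cv2.cvtColor(c["img"],cv2.COLOR_BGR2GRAY),(3,3),0)
print(cv2.HoughCircles(g,cv2.HOUGH_GRADIENT,1,30,param1=80,param2=12,minRadius=7,maxRadius=16))
go(418,129,85,3.217)
E
```

```text
[404.7 178.6   0. ] [409.9 174.6  30. ]
[371.1 291.2   0. ] [378.7 279.2  30. ]
(0.92, [209.4, 0.0, 302.6, 178.5])
pred holes [[234.3 -29.5]
 [286.9 -30.3]] tray front [[259.1  53.5]]
[[[117.5 248.5  15.4]
  [199.5 159.5  15.4]
  [ 56.5 307.5  11. ]
  [432.5 169.5   9.6]
  [308.5  20.5  15.4]]]
shift [131.3   2.5  35.6] turn 0.001 pos [549.1 136.5 120.6] rot [ 3.1  0.  -3.1] t 10.0 open 0.61
```

>>> {"method": "jog_arm", "body": {
  "motion": [
    [[45,1,10],0],
    [[90,2,20],0],
    [[125,2.5,30],0],
    [[131,2.5,30],0]
  ],
  "grip": 0.2
}}

```text
t: 10.4
eef_pos: [413.1, 128.6, 88.3]
tcp_rot: [-3.141, -0.006, -3.065]
ft_force: [-0.9, 0.2, -0.4]
opening: 0.8
grip_force: 0.0
```

```bash
python3 - <<'E'
from h import *
np.set_printoptions(precision=1,suppress=True)
c5=np.load("pics/w5.npy",allow_pickle=True).item(); print("plain end",atz(c5,256,178,55))
c=read_camera("wrist"); cv2.imwrite("pics/w6.png",c["img"]); np.save("pics/w6.npy",c,allow_pickle=True)
q=cut_out("board_mid",c);print(q and (q[0]["p"],q[0]["box"]))
if q:
    m=q[0]["region"]; P=[]
    for r in range(int(q[0]["box"][1])+8,int(q[0]["box"][3])-4,12):
        x=np.where(m[r])[0]; P.append(np.r_[r,atz(c,x[0],r,50)[:2],atz(c,x[-1],r,50)[:2]])
    print(np.array(P)); print("hole end",atz(c,256,q[0]["box"][1],55))
go(418,129,40,3.217)
E
```

```text
plain end [526.3 134.6  55. ]
(0.69, [203.8, 166.2, 300.8, 353.3])Traceback (most recent call last):
  File "<stdin>", line 9, in <module>
IndexError: index 0 is out of bounds for axis 0 with size 0
```

```bash
python3 - <<'E'
from h import *
np.set_printoptions(precision=1,suppress=True)
c=np.load("pics/w6.npy",allow_pickle=True).item()
print("hole end",atz(c,252,166,55), atz(c,203.8,180,55),atz(c,300.8,180,55))
go(418,129,40,3.217)
cv2.imwrite("pics/w6.png",c["img"])
E
```

```text
hole end [371.  122.4  55. ] [382.9  91.   55. ] [377.9 155.6  55. ]
shift [-0.8 -0.  49.5] turn 0.001 pos [417.2 129.   89.5] rot [-3.1 -0.  -3.1] t 10.5 open 0.8
```

View pics/w6.png

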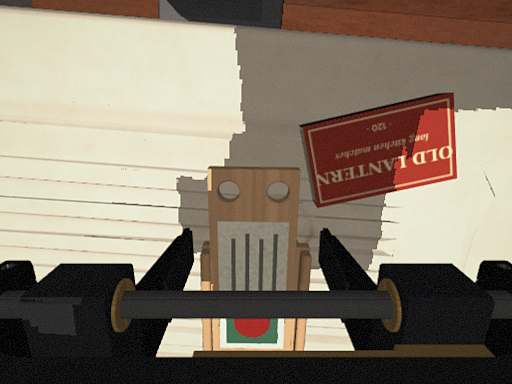

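>>> {"method": "jog_arm", "body": {
  "motion": [
    [[-1,-1,20],0],
    [[-1,-1,38],0],
    [[-1,-1,49],0],
    [[-1,-1,49],0]
  ]
}}

```text
t: 10.9
eef_pos: [419.6, 128.0, 39.7]
tcp_rot: [3.142, -0.001, -3.066]
ft_force: [-0.2, 1.6, -0.4]
opening: 0.797
grip_force: 0.0
```

>>> {"method": "jog_arm", "body": {
  "motion": [
    [[0,0,0],0],
    [[0,0,0],0],
    [[0,0,0],0],
    [[0,0,0],0],
    [[0,0,0],0]
  ],
  "grip": 1
}}

```text
t: 11.4
eef_pos: [418.9, 128.1, 41.4]
tcp_rot: [3.141, 0.001, -3.065]
ft_force: [1.2, -0.5, 1.9]
opening: 0.652
grip_force: 29.9
```

>>> {"method": "jog_arm", "body": {
  "motion": [
    [[0,0,-25],0],
    [[0,0,-60],0],
    [[0,0,-95],0],
    [[0,-40,-95],0.14],
    [[0,-80,-95],0.28]
  ]
}}

```text
t: 11.9
eef_pos: [424.7, 48.0, 137.1]
tcp_rot: [3.141, 0.002, 2.935]
ft_force: [0.7, 0.4, -2.4]
opening: 0.648
grip_force: 29.8
```

>>> {"method": "jog_arm", "body": {
  "motion": [
    [[0,-20,0],0.14],
    [[0,-40,0],0.28],
    [[0,-60,0],0.42],
    [[0,-60,0],0.56],
    [[0,-60,0],0.7]
  ]
}}

```text
t: 12.4
eef_pos: [412.0, -11.0, 136.0]
tcp_rot: [-3.141, -0.0, 2.231]
ft_force: [-1.2, 0.7, -2.0]
opening: 0.65
grip_force: 29.8
```

>>> {"method": "jog_arm", "body": {
  "motion": [
    [[0,0,0],0.14],
    [[0,0,0],0.28],
    [[0,0,0],0.42],
    [[0,0,0],0.56],
    [[0,0,0],0.7]
  ]
}}

```text
t: 12.9
eef_pos: [412.2, -10.4, 136.0]
tcp_rot: [-3.141, -0.0, 1.532]
ft_force: [0.8, 0.1, -1.6]
opening: 0.649
grip_force: 29.8
```

>>> {"method": "jog_arm", "body": {
  "motion": [
    [[0,0,0],0.14],
    [[0,0,0],0.28],
    [[0,0,0],0.42],
    [[0,0,0],0.56],
    [[0,0,0],0.7]
  ]
}}

```text
t: 13.4
eef_pos: [412.2, -10.4, 136.0]
tcp_rot: [-3.141, 0.0, 0.832]
ft_force: [0.5, -0.7, -2.0]
opening: 0.647
grip_force: 29.8
```

```bash
python3 - <<'E'
from h import *
print(np.round(state()["joints"],2),state()["grip_force"])
go(530,-40,100,-0.039)
E
```

```text
[-0.19  0.32  2.15  0.    0.68  0.55] 29.847323298454285
shift [ 57.5 107.   36. ] turn 0.871 pos [412.2 -10.4 136. ] rot [-3.141  0.     0.832] t 13.4 open 0.65
```

>>> {"method": "jog_arm", "body": {
  "motion": [
    [[12,22,0],0.14],
    [[24,44,0],0.28],
    [[36,66,10],0.42],
    [[48,88,20],0.56],
    [[57.5,107,30],0.7]
  ]
}}

```text
t: 13.9
eef_pos: [531.4, -39.6, 105.6]
tcp_rot: [-3.142, -0.0, 0.132]
ft_force: [0.4, 0.5, -1.6]
opening: 0.651
grip_force: 29.8
```

>>> {"method": "jog_arm", "body": {
  "motion": [
    [[0,0,0],0.1],
    [[0,0,0],0.17],
    [[0,0,0],0.17]
  ]
}}

```text
t: 14.2
eef_pos: [530.2, -39.3, 105.8]
tcp_rot: [-3.141, 0.001, -0.033]
ft_force: [-0.8, 0.1, -1.3]
opening: 0.653
grip_force: 29.9
```

```bash
python3 - <<'E'
from h import *
np.set_printoptions(precision=1,suppress=True)
S=read_camera("scene"); D=read_camera("side")
for c in (S,D):
    for n in ("board_mid","salt_shaker_mid","file"):
        for q in cut_out(n,c)[:2]:
            m=q["region"]; v,u=np.nonzero(m); print(n,round(q["p"],2),q["box"],atz(c,u.mean(),v.mean(),110 if n[0]=="b" else 40)[:2] if len(u) else "")
go(530,-40,100,-0.039)
# predicted board (z 111..121 if grasp as planned)
w=-.039;s=state()["eef_pos"]
def b(x,y,z): return [s[0]+np.cos(w)*x-np.sin(w)*y,s[1]+np.sin(w)*x+np.cos(w)*y,s[2]+z]
print(proj(D,[b(47,31,14),b(47,-31,14),b(-103,31,14),b(-103,-31,14)]))
cv2.imwrite("pics/d7.png",D["img"])
E
```

```text
board_mid 0.96 [206.6, 166.4, 253.3, 208.0] [484.4 -34.8]
file 0.68 [258.3, 196.4, 341.7, 266.7] [ 519.2 -224.5]
board_mid 0.63 [250.1, 161.1, 306.9, 185.1] [486.9 -39.4]
salt_shaker_mid 0.77 [228.5, 182.6, 245.3, 210.7] [622.6   0.6]
file 0.76 [240.5, 138.3, 305.5, 170.1] [ 550.1 -192.6]
file 0.46 [174.6, 178.3, 198.6, 212.4] [762.4  15.2]
shift [-0.4  0.7  6.1] turn 0.007 pos [530.4 -39.3 106.1] rot [-3.1 -0.  -0. ] t 14.6 open 0.65
[[250.1 175.1]
 [255.1 160.9]
 [305.1 182.2]
 [308.  167.4]]
```

>>> {"method": "jog_arm", "body": {
  "motion": [
    [[0,0,40],0],
    [[0,0,75],0],
    [[0,0,93],0],
    [[0,0,100],0],
    [[0,0,102],0]
  ]
}}

```text
t: 15.1
eef_pos: [530.4, -39.4, 3.7]
tcp_rot: [-3.141, 0.001, -0.032]
ft_force: [0.1, -0.2, -0.7]
opening: 0.649
grip_force: 29.9
```

>>> {"method": "jog_arm", "body": {
  "motion": [
    [[0,0,0],0],
    [[0,0,0],0],
    [[0,0,0],0],
    [[0,0,0],0],
    [[0,0,-20],0]
  ],
  "grip": 0.2
}}

```text
t: 15.6
eef_pos: [529.6, -39.2, 23.1]
tcp_rot: [-3.141, 0.003, -0.032]
ft_force: [0.3, -0.2, 0.9]
opening: 0.798
grip_force: 0.0
```

>>> {"method": "jog_arm", "body": {
  "motion": [
    [[0,0,-45],0],
    [[-30,30,-90],0],
    [[-60,60,-135],0],
    [[-60,80,-155],0],
    [[-60,80,-155],0]
  ]
}}

```text
t: 16.1
eef_pos: [468.3, -120.2, 183.6]
tcp_rot: [3.139, -0.007, -0.035]
ft_force: [1.1, 0.7, -0.4]
opening: 0.801
grip_force: 0.0
```

```bash
cat > m2.py <<'E'
from h import *
np.set_printoptions(precision=1,suppress=True)
c=read_camera("wrist"); np.save("pics/w8.npy",c,allow_pickle=True); cv2.imwrite("pics/w8.png",c["img"])
for n,z in (("board_mid",10),("lever_grip",43),("file",6)):
    for q in cut_out(n,c)[:2]:
        m=q["region"].astype(np.uint8); r=cv2.minAreaRect(np.argwhere(m)[:,::-1].astype(np.float32))
        P=np.array([atz(c,*p,z) for p in cv2.boxPoints(r)])
        print(n,round(q["p"],2),q["box"],m.sum(),"corners",P[:,:2].ravel(),"mid",P.mean(0)[:2])
go(517,-266,90,-0.039)
E
python3 m2.py
```

```text
board_mid 0.69 [146.7, 79.0, 212.6, 217.0] 7644 corners [578.1 -11.5 577.4 -75.3 425.6 -67.4 426.2   5.2] mid [501.8 -37.2]
board_mid 0.29 [473.0, 0.6, 512.0, 47.0] 1665 corners [ 638.6 -337.7  637.3 -374.6  595.4 -383.   596.8 -344.6] mid [ 617. -360.]
lever_grip 0.96 [389.0, 8.4, 424.1, 151.8] 2277 corners [ 501.  -253.3  630.5 -256.   628.2 -274.2  498.  -274.1] mid [ 564.4 -264.4]
lever_grip 0.46 [274.4, 0.8, 429.2, 204.8] 23996 corners [ 452.2 -139.4  639.5 -148.6  631.5 -277.8  441.3 -294.5] mid [ 541.1 -215.1]
file 0.96 [273.0, 0.0, 429.3, 202.8] 24081 corners [ 440.2 -140.2  650.7 -151.8  641.  -297.1  426.9 -314.9] mid [ 539.7 -226. ]
shift [ 54.1 147.5  88.3] turn 0.007 pos [ 467.6 -116.8  178.3] rot [-3.1  0.  -0. ] t 16.3 open 0.8
```

```bash
cat > red.py <<'E'
from h import *
np.set_printoptions(precision=1,suppress=True)
def red(c,zs=(43,53)):
    h=cv2.cvtColor(c["img"],cv2.COLOR_BGR2HSV); m=(((h[...,0]<8)|(h[...,0]>172))&(h[...,1]>170)&(h[...,2]>90)).astype(np.uint8)
    n,_,st,ce=cv2.connectedComponentsWithStats(m)
    for i in np.argsort(-st[1:,4])[:3]+1:
        x,y,w,hh,a=st[i]; print("red",st[i],[np.round(np.r_[atz(c,x,y+hh/2,z)[:2],atz(c,x+w,y+hh/2,z)[:2],atz(c,x+w/2,y,z)[:2],atz(c,x+w/2,y+hh,z)[:2]],1) for z in zs])
if __name__=="__main__": red(np.load("pics/w8.npy",allow_pickle=True).item())
E
python3 red.py
```

```text
red [394 116  17  34 413] [array([ 517.6, -258.4,  517. , -275.1,  533.5, -265.1,  500.5, -268.5]), array([ 518.6, -254. ,  518.1, -270.2,  534.1, -260.5,  502.1, -263.8])]
red [  0 242  13  19  33] [array([404.7, 161.3, 404.2, 147.1, 415.7, 151.2, 392.9, 157.3]), array([409.4, 152.1, 408.9, 138.4, 420.1, 142.3, 398. , 148.2])]
red [  0 248   7  11  33] [array([402.3, 162. , 402. , 154.3, 408.7, 156.4, 395.5, 159.9]), array([407.1, 152.8, 406.8, 145.4, 413.3, 147.3, 400.5, 150.8])]
```

>>> {"method": "jog_arm", "body": {
  "motion": [
    [[18,45,20],0],
    [[36,95,45],0],
    [[54.5,140,70],0.007],
    [[54.5,145.5,88],0.007],
    [[54.5,145.5,88],0.007]
  ],
  "grip": 0.5
}}

```text
t: 16.8
eef_pos: [516.8, -264.9, 86.2]
tcp_rot: [-3.138, 0.006, -0.04]
ft_force: [0.3, -0.0, 0.4]
opening: 0.507
grip_force: 0.0
```

```bash
python3 - <<'E'
from red import *
c=read_camera("wrist"); red(c); go(517.5,-264,38,-0.039); cv2.imwrite("pics/w9.png",c["img"])
E
```

```text
red [435 318  32  38 855] [array([ 406.9, -409.2,  405.9, -435.6,  425.4, -419.6,  386.6, -425.3]), array([ 416.2, -402.5,  415.2, -427.7,  433.8, -412.5,  396.8, -417.9])]
red [246 200  17  44 658] [array([ 515.7, -257.8,  515.2, -270.2,  532.3, -264.7,  497.7, -263.3]), array([ 519.8, -258.3,  519.3, -270.2,  535.6, -264.9,  502.7, -263.5])]
red [432  71  80  27 222] [array([ 605.3, -381.1,  603.3, -432. ,  612.4, -405.2,  596. , -407.9]), array([ 605.2, -375.8,  603.2, -424.2,  611.9, -398.7,  596.3, -401.3])]
shift [ 0.6  0.3 50.1] turn -0.001 pos [ 516.9 -263.7   88.1] rot [-3.1  0.  -0. ] t 16.85 open 0.5
```

>>> {"method": "jog_arm", "body": {
  "motion": [
    [[0.5,0.5,20],0],
    [[0.5,0.5,40],0],
    [[0.5,0.5,49],0],
    [[0.5,0.5,50],0]
  ]
}}

```text
t: 17.25
eef_pos: [518.0, -263.7, 40.7]
tcp_rot: [-3.141, 0.001, -0.038]
ft_force: [-0.0, -0.7, 0.0]
opening: 0.501
grip_force: 0.0
```

>>> {"method": "jog_arm", "body": {
  "motion": [
    [[0,0,0],0],
    [[0,0,0],0],
    [[0,0,0],0],
    [[0,0,0],0],
    [[0,0,0],0]
  ],
  "grip": 1
}}

```text
t: 17.75
eef_pos: [518.1, -264.0, 41.2]
tcp_rot: [-3.14, 0.0, -0.04]
ft_force: [7.5, 16.0, 6.8]
opening: 0.142
grip_force: 30.0
```

>>> {"method": "jog_arm", "body": {
  "motion": [
    [[1.5,0,-11],0],
    [[4,0,-21.5],0],
    [[7.5,0,-32],0],
    [[12,0,-42],0],
    [[18,0,-51.5],0]
  ]
}}

```text
t: 18.25
eef_pos: [535.4, -264.6, 92.1]
tcp_rot: [-3.139, 0.003, -0.04]
ft_force: [0.8, 5.0, -5.9]
opening: 0.143
grip_force: 30.0
```

>>> {"method": "jog_arm", "body": {
  "motion": [
    [[6.5,0,-9],0],
    [[14,0,-17],0],
    [[22,0,-24.5],0],
    [[31,0,-31],0],
    [[40,0,-37],0]
  ]
}}

```text
t: 18.75
eef_pos: [576.1, -266.5, 129.5]
tcp_rot: [-3.14, 0.001, -0.039]
ft_force: [2.1, 5.0, -6.6]
opening: 0.142
grip_force: 30.0
```

>>> {"method": "jog_arm", "body": {
  "motion": [
    [[10,0,-5],0],
    [[15,0,-7],0],
    [[15,0,-7],0]
  ]
}}

```text
t: 19.05
eef_pos: [591.9, -267.2, 136.9]
tcp_rot: [-3.141, -0.0, -0.039]
ft_force: [1.2, 6.1, 1.7]
opening: 0.144
grip_force: 30.0
```

Opening still on the grip, and small forces. Release and retreat upward, then look.

>>> {"method": "jog_arm", "body": {
  "motion": [
    [[0,0,0],0],
    [[0,0,0],0],
    [[0,0,-10],0],
    [[0,0,-45],0],
    [[0,0,-75],0]
  ],
  "grip": 0.5
}}

```text
t: 19.55
eef_pos: [591.0, -268.2, 213.3]
tcp_rot: [3.141, -0.0, -0.039]
ft_force: [0.7, 0.0, 0.3]
opening: 0.482
grip_force: 0.0
```

>>> {"method": "jog_arm", "body": {
  "motion": [
    [[-45,-20,0],0],
    [[-90,-40,0],0],
    [[-130,-60,0],0],
    [[-130,-60,0],0]
  ]
}}

```text
t: 19.95
eef_pos: [459.5, -200.6, 212.6]
tcp_rot: [-3.141, 0.001, -0.039]
ft_force: [0.8, -0.6, 1.1]
opening: 0.501
grip_force: 0.0
```

```bash
python3 - <<'E'
from red import *
c=read_camera("wrist"); red(c,(138,)); cv2.imwrite("pics/w10.png",c["img"]); np.save("pics/w10.npy",c,allow_pickle=True)
S=read_camera("scene");D=read_camera("side"); print("scene");red(S,(138,));print("side");red(D,(138,))
for n in ("lever_grip","file"):
    for q in cut_out(n,c)[:1]: print(n,q["p"],q["box"])
cv2.imwrite("pics/s10.png",S["img"]);cv2.imwrite("pics/d10.png",D["img"])
go(460,-40,60,-0.035)
E
```

```text
red [ 438  161   39   38 1100] [array([ 476.1, -348.3,  474.8, -379.6,  491. , -361.6,  459.3, -366.4])]
red [337   5  23  40 692] [array([ 591. , -262.8,  590.4, -278.9,  603. , -270.3,  578. , -271.5])]
red [111 168  20  21 299] [array([ 487.7,  -85.7,  487.1, -101.8,  495.9,  -95.2,  478.7,  -92.3])]
scene
red [367 207  26  22 424] [array([ 567.6, -362. ,  602.3, -408.7,  616.5, -371.8,  555.1, -398.2])]
red [116 186  44  19 421] [array([274.1, 155.3, 337.8,  68.9, 327.8, 138. , 285.3,  87.4])]
red [346 257  17  23 255] [array([ 419.9, -384.9,  440.1, -412. ,  455. , -386.2,  406.2, -410.1])]
side
red [309 261  30  35 388] [array([393. , 309.7, 332.1, 299.7, 365.1, 260. , 360.1, 346.2])]
red [248 108  18  14  54] [array([ 635. , -272.9,  578.6, -281.2,  614. , -317.5,  599.9, -238.4])]
red [290 199   9   6  37] [array([458. ,  93.7, 436.1,  90.2, 448.2,  81.4, 445.9, 102.3])]
lever_grip 0.65 [205.0, 0.0, 360.9, 191.1]
file 0.56 [202.4, 0.0, 361.0, 189.4]
shift [ -10.9 -163.3  151.8] turn -0.004 pos [ 464.4 -203.6  211.8] rot [ 3.1 -0.  -0. ] t 20.2 open 0.5
```

```bash
cat > m3.py <<'E'
from h import *
np.set_printoptions(precision=2,suppress=True)
fp=np.array([531.85,-201.57,-.039])
for f in ("w10","w8"):
    c=np.load(f"pics/{f}.npy",allow_pickle=True).item(); hsv=cv2.cvtColor(c["img"],cv2.COLOR_BGR2HSV)
    print(f,"plate/board px",proj(c,T(fp,[(-95,52,6),(-95,-52,6),(-89,31,16),(-89,-31,16),(-20,31,16),(-20,-31,16)])).round(0).tolist())
    for a in [(-60,0,16),(-60,42,6)]:
        u,v=proj(c,T(fp,[a]))[0].astype(int); print(a,(u,v),hsv[v,u])
    u,v=proj(c,T(fp,[(-55,0,16)]))[0].astype(int)
    blue=((hsv[...,0]>100)&(hsv[...,0]<130)&(hsv[...,1]>120))
    h0=hsv[v,u].astype(int); br=(np.abs(hsv[...,0].astype(int)-h0[0])<5)&(hsv[...,1]>h0[1]-40)&(hsv[...,2]>50)
    n,l=cv2.connectedComponents(br.astype(np.uint8)); m=l==l[v,u]
    L=[];Rr=[];F=[]
    for r in range(v-25,v+20,3):
        x=np.where(m[r])[0]
        if len(x)>20: L.append(inv(fp,atz(c,x[0]-.0,r+.5,16))); Rr.append(inv(fp,atz(c,x[-1]+1,r+.5,16)))
    for k in range(u-20,u+21,5):
        y=np.where(m[:,k])[0]; F.append(inv(fp,atz(c,k+.5,y[-1]+1,16)))
    L,Rr,F=map(np.array,(L,Rr,F)); print("L y",L[:,1],"R y",Rr[:,1],"front x",F[:,0])
    for A in (L,Rr): print("slope",np.polyfit(A[:,0],A[:,1],1)[0])
E
python3 m3.py
```

```text
w10 plate/board px [[213.0, 189.0], [296.0, 189.0], [228.0, 186.0], [279.0, 186.0], [227.0, 128.0], [281.0, 128.0]]
(-60, 0, 16) (np.int64(253), np.int64(162)) [ 11 138  94]
(-60, 42, 6) (np.int64(219), np.int64(161)) [107 157  65]
L y [32.17 32.27 32.37 32.47 32.57 32.68 32.78 32.88 32.98 33.09 33.19 32.11
 33.41 33.51 32.42] R y [-27.94 -28.01 -28.08 -28.15 -28.22 -28.29 -28.37 -28.44 -27.33 -27.4
 -27.47 -27.55 -27.62 -27.69 -27.76] front x [-87.35 -87.36 -87.36 -87.36 -87.37 -87.37 -87.38 -87.38 -87.38]
slope -0.015726880934302898
slope -0.012981933883911542
w8 plate/board px [[278.0, 202.0], [366.0, 202.0], [297.0, 199.0], [352.0, 200.0], [300.0, 138.0], [358.0, 138.0]]
(-60, 0, 16) (np.int64(326), np.int64(174)) [ 11 144 189]
(-60, 42, 6) (np.int64(287), np.int64(172)) [111 143  66]
L y [33.63 34.57 34.44 34.3  34.16 34.03 33.89 33.75 34.72 34.58 34.44 34.3
 34.17 34.03 35.01] R y [-26.81 -27.11 -27.42 -26.64 -26.95 -27.26 -26.47 -26.78 -27.09 -27.4
 -26.61 -26.92 -27.23 -26.43 -26.75] front x [-87.36 -87.34 -87.33 -87.31 -87.3  -87.28 -87.26 -87.25 -87.23]
slope -0.008378951571680376
slope -0.004750490272449015
```

>>> {"method": "jog_arm", "body": {
  "motion": [
    [[2,-45,20],0],
    [[2,-90,45],0],
    [[1,-135,80],0],
    [[-1,-166,120],-0.005],
    [[-1,-166,120],-0.005]
  ],
  "grip": 0.2
}}

```text
t: 20.7
eef_pos: [467.9, -34.3, 88.3]
tcp_rot: [-3.14, 0.005, -0.031]
ft_force: [-0.4, -0.2, -0.2]
opening: 0.794
grip_force: 0.0
```

```bash
cat > m4.py <<'E'
from h import *
np.set_printoptions(precision=1,suppress=True)
def board(c,z,seed,p0,tag=""):
    q=cut_out("board_mid",c)
    for k in q[:1]:
        v,u=np.nonzero(k["region"]); print(tag,round(k["p"],2),k["box"])
        b=k["box"]; P=[atz(c,*x,z)[:2] for x in [(b[0],(b[1]+b[3])/2),(b[2],(b[1]+b[3])/2),((b[0]+b[2])/2,b[1]),((b[0]+b[2])/2,b[3])]]; print(" L,R,top,bottom",np.round(P,1).tolist())
if __name__=="__main__":
    c=read_camera("wrist"); np.save("pics/w11.npy",c,allow_pickle=True)
    board(c,10,0,0); go(469.5,-37.3,4,-0.032)
    print("pred hole end corners",proj(c,[[577.5,-10,10],[575.5,-72,10]]),"holes",proj(c,[[561.8,-23,10],[560.7,-57,10]]))
    g=cv2.GaussianBlur(cv2.cvtColor(c["img"],cv2.COLOR_BGR2GRAY),(3,3),0)
    print(cv2.HoughCircles(g,cv2.HOUGH_GRADIENT,1,25,param1=80,param2=14,minRadius=6,maxRadius=16))
E
python3 m4.py
```

```text
0.65 [215.6, 62.3, 304.1, 249.7]
 L,R,top,bottom [[509.8, -3.9], [507.6, -74.4], [577.6, -41.1], [425.9, -36.8]]
shift [ 0.2  0.9 86.5] turn -0.0 pos [469.4 -36.4  90.5] rot [-3.1  0.  -0. ] t 20.8 open 0.8
pred hole end corners [[217.4  63.9]
 [302.2  64. ]] holes [[236.3  86.1]
 [281.8  86.1]]
[[[282.5  86.5  11.8]
  [237.5  87.5  10.5]
  [126.5 284.5   7. ]
  [424.5  15.5   7.1]]]
```

>>> {"method": "jog_arm", "body": {
  "motion": [
    [[0,1,35],0],
    [[0,1,65],0],
    [[0,1,80],0],
    [[0,1,86.5],0],
    [[0,1,86.5],0]
  ]
}}

```text
t: 21.3
eef_pos: [469.7, -39.0, 5.2]
tcp_rot: [3.142, -0.0, -0.035]
ft_force: [-0.1, -0.9, 0.8]
opening: 0.799
grip_force: 0.0
```

>>> {"method": "jog_arm", "body": {
  "motion": [
    [[0,0,0],0],
    [[0,0,0],0],
    [[0,0,0],0],
    [[0,0,0],0],
    [[0,0,0],0]
  ],
  "grip": 1
}}

```text
t: 21.8
eef_pos: [469.6, -38.2, 5.9]
tcp_rot: [3.141, -0.002, -0.034]
ft_force: [-1.4, -2.6, 7.5]
opening: 0.644
grip_force: 30.0
```

>>> {"method": "jog_arm", "body": {
  "motion": [
    [[0,0,-20],0],
    [[0,0,-60],0],
    [[0,0,-100],0],
    [[0,0,-120],0],
    [[0,0,-120],0]
  ]
}}

```text
t: 22.3
eef_pos: [470.1, -38.1, 127.8]
tcp_rot: [3.141, -0.005, -0.034]
ft_force: [0.3, -0.5, -2.0]
opening: 0.652
grip_force: 30.0
```

```bash
cat > m5.py <<'E'
from m4 import *
fp=np.array([533.6,-199.6,-.047])
np.set_printoptions(precision=2,suppress=True)
c=read_camera("wrist"); np.save("pics/w12.npy",c,allow_pickle=True)
s=state();p=s["eef_pos"];w=s["tcp_rot"][2];z=p[2]+6
tool=lambda P:inv(np.array([p[0],p[1],w]),P)
g=cv2.GaussianBlur(cv2.cvtColor(c["img"],cv2.COLOR_BGR2GRAY),(3,3),0)
C=cv2.HoughCircles(g,cv2.HOUGH_GRADIENT,1,25,param1=80,param2=12,minRadius=6,maxRadius=18)
pr=[proj(c,T(np.array([p[0],p[1],w]),[(92,y,z)]))[0] for y in (17,-17)]; print("pred",pr)
if C is not None:
    for q in C[0]:
        if min(np.linalg.norm(q[:2]-np.array(a)) for a in pr)<15: print(q,"tool xy",tool(atz(c,q[0],q[1],z))[:2])
board(c,z,0,0)
goal=T(fp,[(-44,0,0)])[0]; print("goal tcp for hole at 92-3:",goal); go(goal[0],goal[1],75,fp[2])
print(s["ft_force"],s["moment"],s["joints"].round(2))
E
python3 m5.py
```

```text
pred [array([220.8 ,  84.67]), array([289.13,  84.65])]
[288.5  82.5  16.3] tool xy [ 93.01 -16.65]
[222.5  85.5  15.2] tool xy [91.61 16.17]
 0.73 [189.5, 48.4, 319.7, 294.9]
 L,R,top,bottom [[518.4, -4.3], [515.9, -74.4], [577.8, -41.5], [440.3, -36.6]]
goal tcp for hole at 92-3: [ 489.65 -197.53    0.  ]
shift [ 26.3 158.8  50. ] turn 0.013 pos [468.8 -37.9 125. ] rot [ 3.14 -0.   -0.03] t 22.4 open 0.65
[-0.92  0.37 -2.39] [-0.02  0.22 -0.01] [-0.22  0.4   2.03  0.    0.71  1.38]
```

>>> {"method": "jog_arm", "body": {
  "motion": [
    [[6,40,0],0],
    [[12,80,0],0.005],
    [[20,120,0],0.013],
    [[23,158.5,0],0.013],
    [[23,158.5,0],0.013]
  ]
}}

```text
t: 22.9
eef_pos: [486.4, -200.8, 123.1]
tcp_rot: [-3.141, 0.001, -0.051]
ft_force: [-0.1, 1.0, -1.8]
opening: 0.648
grip_force: 30.0
```

```bash
python3 - <<'E'
from h import *
np.set_printoptions(precision=1,suppress=True)
fp=np.array([533.6,-199.6,-.047])
S=read_camera("scene");D=read_camera("side");c=read_camera("wrist"); np.save("pics/w13.npy",c,allow_pickle=True)
cv2.imwrite("pics/w13.png",c["img"])
# posts/plates visible through holes?
p=state()["eef_pos"];
for y in (17,-17):
    u,v=proj(c,T(np.array([p[0],p[1],-.047]),[(92.3,y,p[2]+6)]))[0].astype(int); print(u,v); print(c["img"].max(2)[v-16:v+17:3,u-16:u+17:3])
print("post tops px",proj(c,T(fp,[(45,17,39),(45,-17,39)])))
go(486.4,-197.2,60,-.047)
E
```

```text
218 82
[[221 218 219 217 218 195 177 178 199 224 218]
 [218 217 218 197 158 102  67  61  66 186 219]
 [217 220 200 124  72  64  82  78  71  78 111]
 [216 219 184  85  58 105 190 178  61  78  76]
 [219 204 116  47 124  91 185 178 157  73  87]
 [217 194  84  26 123  93 190 173 162  73  83]
 [218 195  75  30 129  77 188 181 157  80  75]
 [219 202  98  24  91  77 190 167 162  71  93]
 [217 225 150  34  57  92 194 170 109  75  82]
 [220 219 193  82  67  61  83  80  72  80  62]
 [220 219 221 190 101  66  94  77  69  73 187]]
288 82
[[218 220 221 220 212 205 179 182 215 219 219]
 [219 219 219 126 116  68  69  60 143 170 219]
 [219 223 188 176 174 171 178 158  58  89 174]
 [217 206  77 185 175 170 181 152  68  61 137]
 [220 167 135 182 176 170 176 146  69  27  56]
 [219 115 166 180 173 169 176 152  69  23  64]
 [213 100 172 181 176 172 177 150  70  30  58]
 [222 127  82 184 174 175 185 149  70  23  67]
 [218 199  69 184 175 167 179 144  69  26  87]
 [219 208 162 175 173 170 174 151  69  68 151]
 [219 220 210 178 170 170 160 153  92 186 221]]
post tops px [[232.9  87.5]
 [277.3  87.4]]
shift [ 0.6  0.5 63.6] turn -0.001 pos [ 485.8 -196.7  123.6] rot [-3.1  0.  -0. ] t 23.05 open 0.65
```

>>> {"method": "jog_arm", "body": {
  "motion": [
    [[0.5,0.5,25],0],
    [[0.5,0.5,50],0],
    [[0.5,0.5,68],0],
    [[0.5,0.5,71.5],0],
    [[0.5,0.5,71.5],0]
  ]
}}

```text
t: 23.55
eef_pos: [486.9, -196.7, 53.1]
tcp_rot: [-3.141, 0.001, -0.046]
ft_force: [-0.2, 0.1, -2.2]
opening: 0.65
grip_force: 30.0
```

```bash
python3 - <<'E'
from h import *
np.set_printoptions(precision=1,suppress=True,linewidth=200)
fp=np.array([533.6,-199.6,-.047])
c=read_camera("wrist"); np.save("pics/w14.npy",c,allow_pickle=True)
p=state()["eef_pos"];
for y in (17,-17):
    u,v=proj(c,T(np.array([p[0],p[1],-.047]),[(92.3,y,p[2]+6)]))[0].round().astype(int); print(u,v); print(c["img"].max(2)[v-18:v+19:2,u-18:u+19:2]); print((c["img"].max(2).astype(int)-c["img"].min(2))[v-18:v+19:2,u-18:u+19:2])
print("post tops px",proj(c,T(fp,[(45,17,39),(45,-17,39)])))
go(486.4,-197.2,20,-.047); print(state()["ft_force"])
E
```

```text
221 81
[[234 233 233 234 232 235 233 232 237 234 236 233 235 234 233 236 234 233 235]
 [234 234 232 234 234 235 238 235 232 228 237 231 237 234 235 234 235 235 235]
 [233 235 236 232 237 224 214 198 203 125 180 195 213 229 237 236 237 236 235]
 [233 235 235 236 225 214 171 114  75  82  74  88 155 198 224 237 235 235 235]
 [235 234 235 222 146 101  68  85  84  92  89  87  88  76 189 209 240 234 235]
 [236 235 228 209 100 104 152 142 145 153 154 154 157 139  82  98 233 237 234]
 [234 237 173 120  86 188 192 174 181 188 195 198 203 129  81  83 185 237 235]
 [234 228 217  88 151 193 189 176 180 187 195 194 199 207 207 104 177 224 236]
 [236 226 175  76 195 204 193 176 179 188 193 199 200 198 194 134 115 195 241]
 [235 217 155  89 191 204 191 173 185 182 161 169 172 204 197 134  90  99 239]
 [236 222 140  91 186 193 182 177 184 163 198 204 176 130 197 133  93 109 239]
 [234 223 145  92 193 185 184 172 164 188 207 219 230 116  90 132  86 121 240]
 [234 228 174  82 190 197 175 174 141 189 207 228 242 167  62 103  85 122 243]
 [236 236 220  85 183 188 178 177 185 168 195 223 233 105  64  93 
[... 4381 characters left out ...]
   3  17  17  11  13  15  32  53  50  48 104  77  62  92  88  92]
 [ 92  84  52   4  10  20  18  19  15  59  57  54  52 106  47  44  95  88  91]
 [ 84 103  95  53   3  10  14  13  33  60  51  49  50 101  33  63  95  89  89]
 [ 84  91 112 134  98 102  48  59  58  51  54  50  52  32  88  96  87  87  90]
 [ 84  79  96  71  50  50  52  54  58  54  51  49  38  79  96  87  86  87  89]
 [ 86  81  81  98  97  66  56  54  53  50  45  43  75  94  84  87  90  92  91]
 [ 83  83  75  74  89 103  98  89  81  83  92 101  95  84  85  87  89  93  93]]
post tops px [[225.8  85.1]
 [287.4  85.2]]
shift [-0.8  0.2 33.8] turn 0.001 pos [ 487.2 -197.1   53.8] rot [-3.1  0.  -0. ] t 23.6 open 0.65
[ 0.6  0.1 -0.8]
```

```bash
python3 - <<'E'
from h import *
np.set_printoptions(precision=2,suppress=True)
c=np.load("pics/w14.npy",allow_pickle=True).item()
for z in (58,60): print(z,(atz(c,222,83,z)+atz(c,290,83,z))/2,np.linalg.norm(atz(c,222,83,z)-atz(c,290,83,z)))
print((atz(c,225,87,39)+atz(c,286,87,39))/2,np.linalg.norm(atz(c,225,87,39)-atz(c,286,87,39)))
E
```

```text
58 [ 578.79 -201.36   58.  ] 33.53829490805346
60 [ 578.7  -201.35   60.  ] 33.12640371230534
[ 577.62 -201.04   39.  ] 33.717343616961635
```

>>> {"method": "jog_arm", "body": {
  "motion": [
    [[-1,0,8],0],
    [[-1,0,16],0],
    [[-1,0,23],0],
    [[-1,0,27],0],
    [[-1,0,27],0]
  ]
}}

```text
t: 24.1
eef_pos: [485.8, -197.6, 25.9]
tcp_rot: [-3.141, 0.001, -0.047]
ft_force: [-0.7, -0.4, -1.2]
opening: 0.646
grip_force: 30.0
```

>>> {"method": "jog_arm", "body": {
  "motion": [
    [[0,0,2],0],
    [[0,0,4],0],
    [[0,0,4],0]
  ]
}}

```text
t: 24.4
eef_pos: [486.1, -197.7, 22.5]
tcp_rot: [3.142, -0.0, -0.047]
ft_force: [-0.5, 0.5, -1.4]
opening: 0.648
grip_force: 30.0
```

>>> {"method": "jog_arm", "body": {
  "motion": [
    [[0,0,1.5],0],
    [[0,0,1.5],0]
  ]
}}

```text
t: 24.6
eef_pos: [486.2, -197.7, 21.9]
tcp_rot: [3.141, -0.001, -0.047]
ft_force: [-2.7, 1.3, 11.0]
opening: 0.647
grip_force: 30.0
```

>>> {"method": "jog_arm", "body": {
  "motion": [
    [[0,0,0],0],
    [[0,0,0],0],
    [[0,0,0],0],
    [[0,0,0],0]
  ],
  "grip": 0.2
}}

```text
t: 25.0
eef_pos: [486.1, -197.7, 21.0]
tcp_rot: [-3.142, -0.0, -0.047]
ft_force: [1.3, 0.9, -0.9]
opening: 0.798
grip_force: 0.0
```

>>> {"method": "jog_arm", "body": {
  "motion": [
    [[0,0,-20],0],
    [[0,0,-50],0],
    [[0,0,-90],0],
    [[-20,0,-130],0],
    [[-20,0,-130],0]
  ]
}}

```text
t: 25.5
eef_pos: [466.2, -197.2, 155.1]
tcp_rot: [3.139, -0.005, -0.047]
ft_force: [1.0, 0.2, -0.6]
opening: 0.798
grip_force: 0.0
```

```bash
python3 - <<'E'
from red import *
from m4 import board
np.set_printoptions(precision=1,suppress=True)
fp=np.array([532.5,-199,-.047])
c=read_camera("wrist"); np.save("pics/w15.npy",c,allow_pickle=True)
board(c,26,0,0); print("filed pred: L,R,front,back",[np.round(T(fp,[q])[0][:2],1) for q in [(-14,31,26),(-14,-31,26),(61,0,26),(-89,0,26)]])
g=cv2.GaussianBlur(cv2.cvtColor(c["img"],cv2.COLOR_BGR2GRAY),(3,3),0)
pr=proj(c,T(fp,[(45,17,26),(45,-17,26)])); print("pred holes",pr)
C=cv2.HoughCircles(g,cv2.HOUGH_GRADIENT,1,15,param1=80,param2=10,minRadius=5,maxRadius=14)
if C is not None:
    for q in C[0]:
        if min(np.linalg.norm(q[:2]-a) for a in pr)<20: print(q,inv(fp,atz(c,q[0],q[1],26)))
red(c,(138,)); go(590,-270,175,-0.042)
D=read_camera("side"); board(D,26,0,0,"side"); S=read_camera("scene"); board(S,26,0,0,"scene")
print(proj(D,T(fp,[(-89,31,26),(-89,-31,26),(61,31,26),(61,-31,26)])).round(0).tolist())
E
```

```text
0.61 [217.4, 49.6, 291.9, 216.0]
 L,R,top,bottom [[522.9, -164.5], [519.6, -234.6], [592.9, -203.0], [437.8, -195.4]]
filed pred: L,R,front,back [array([ 520. , -167.4]), array([ 517.1, -229.3]), array([ 593.4, -201.9]), array([ 443.6, -194.8])]
pred holes [[234.3  68.6]
 [272.5  68.6]]
[235.5  67.5   9.1] [45.9 15.9 26. ]
[272.5  68.5   9.6] [ 45.1 -17.   26. ]
[222.5  59.5   9.6] [52.5 27.2 26. ]
red [483 184  29  44 962] [array([ 479.4, -341.9,  478.5, -360.3,  493.5, -348.5,  463.8, -353.8])]
red [369   0  32  40 957] [array([ 588. , -263.8,  587.2, -280.8,  597. , -271.6,  577.9, -273. ])]
red [492   0  20  11  67] [array([ 591.8, -328.2,  591.3, -338.8,  594.1, -333.1,  589. , -334. ])]
shift [127.2  67.2 -23.4] turn -0.006 pos [ 466.1 -196.8  151.6] rot [ 3.1 -0.  -0. ] t 25.6 open 0.8
side 0.71 [256.1, 152.8, 303.4, 173.1]
 L,R,top,bottom [[593.8, -175.4], [446.1, -198.0], [526.9, -238.1], [513.2, -138.3]]
scene 0.71 [264.5, 210.2, 317.4, 256.7]
 L,R,top,bottom [[466.4, -151.1], [547.0, -259.9], [573.8, -162.0], [446.9, -244.4]]
[[303.0, 170.0], [305.0, 158.0], [256.0, 164.0], [260.0, 152.0]]
```

>>> {"method": "jog_arm", "body": {
  "motion": [
    [[10,10,-30],0],
    [[45,30,-50],0],
    [[90,50,-50],0],
    [[126,66,-50],-0.006],
    [[126,66,-50],-0.006]
  ],
  "grip": 0.5
}}

```text
t: 26.3
eef_pos: [591.8, -270.2, 198.6]
tcp_rot: [-3.141, 0.001, -0.041]
ft_force: [-0.9, -0.5, -0.5]
opening: 0.508
grip_force: 0.0
```

```bash
python3 - <<'E'
from red import *
c=read_camera("wrist"); red(c,(138,)); go(591.5,-268,137,-0.04)
E
```

```text
red [244 193  16  41 377] [array([ 591.1, -261.2,  590.6, -273.8,  607.6, -268.3,  573.4, -266.7])]
red [346 114  36  21 109] [array([ 656.1, -338.1,  655.1, -364. ,  662.9, -350.6,  648.1, -351.5])]
red [340 148  29  37  77] [array([ 625.5, -335. ,  624.6, -356.7,  639. , -345.1,  610.7, -346.6])]
shift [ 1.6 -1.1 61.5] turn -0.001 pos [ 589.8 -269.1  198.5] rot [-3.1  0.  -0. ] t 26.35 open 0.5
```

>>> {"method": "jog_arm", "body": {
  "motion": [
    [[1.5,-1,25],0],
    [[1.5,-1,48],0],
    [[1.5,-1,61],0],
    [[1.5,-1,61],0]
  ]
}}

```text
t: 26.75
eef_pos: [589.2, -266.9, 137.9]
tcp_rot: [-3.14, 0.004, -0.041]
ft_force: [0.2, 0.5, 0.5]
opening: 0.499
grip_force: 0.0
```

>>> {"method": "jog_arm", "body": {
  "motion": [
    [[0,0,0],0],
    [[0,0,0],0],
    [[0,0,0],0],
    [[0,0,0],0],
    [[0,0,0],0]
  ],
  "grip": 1
}}

```text
t: 27.25
eef_pos: [590.4, -267.3, 140.4]
tcp_rot: [-3.141, -0.0, -0.041]
ft_force: [0.0, 8.6, 6.5]
opening: 0.145
grip_force: 30.0
```

>>> {"method": "jog_arm", "body": {
  "motion": [
    [[-10,0,4],0],
    [[-20,0,9.5],0],
    [[-29,0,15.5],0],
    [[-37.5,0,22.5],0],
    [[-45.5,0,30.5],0]
  ]
}}

```text
t: 27.75
eef_pos: [544.9, -265.1, 110.7]
tcp_rot: [-3.141, -0.001, -0.041]
ft_force: [-1.8, 5.6, 8.8]
opening: 0.152
grip_force: 30.0
```

>>> {"method": "jog_arm", "body": {
  "motion": [
    [[-10,0,13],0],
    [[-15.5,0,22.5],0],
    [[-20,0,32.5],0],
    [[-24,0,43],0],
    [[-26.5,0,54],0]
  ]
}}

```text
t: 28.25
eef_pos: [517.2, -263.7, 55.3]
tcp_rot: [-3.14, 0.002, -0.042]
ft_force: [-4.2, 5.2, 2.1]
opening: 0.146
grip_force: 30.0
```

>>> {"method": "jog_arm", "body": {
  "motion": [
    [[-1,0,8],0],
    [[-1.5,0,11],0],
    [[-1.5,0,12],0]
  ]
}}

```text
t: 28.55
eef_pos: [515.5, -263.6, 42.8]
tcp_rot: [-3.139, 0.003, -0.042]
ft_force: [-6.0, 3.9, 0.6]
opening: 0.147
grip_force: 30.0
```

>>> {"method": "jog_arm", "body": {
  "motion": [
    [[0,0,0],0],
    [[0,0,0],0],
    [[0,0,-15],0],
    [[0,0,-30],0],
    [[0,0,-30],0]
  ],
  "grip": 0.6
}}

```text
t: 29.05
eef_pos: [517.9, -265.3, 75.3]
tcp_rot: [3.14, -0.003, -0.041]
ft_force: [0.6, 0.5, -0.8]
opening: 0.397
grip_force: 0.0
```

>>> {"method": "jog_arm", "body": {
  "motion": [
    [[0,0,0],0],
    [[0,0,0],0],
    [[0,0,0],0],
    [[0,0,0],0],
    [[0,0,5],0]
  ],
  "grip": 1
}}

```text
t: 29.55
eef_pos: [517.1, -264.7, 68.5]
tcp_rot: [3.141, -0.001, -0.041]
ft_force: [0.4, -0.1, -0.5]
opening: 0.04
grip_force: 0.0
```

>>> {"method": "jog_arm", "body": {
  "motion": [
    [[0,0,4],0],
    [[0,0,8],0],
    [[0,0,11],0],
    [[0,0,13],0],
    [[0,0,13],0]
  ]
}}

```text
t: 30.05
eef_pos: [516.8, -264.5, 55.2]
tcp_rot: [-3.141, 0.0, -0.041]
ft_force: [0.3, -0.2, -0.8]
opening: 0.006
grip_force: 0.0
```

>>> {"method": "jog_arm", "body": {
  "motion": [
    [[0,0,1.5],0],
    [[0,0,3],0],
    [[0,0,3],0]
  ]
}}

```text
t: 30.35
eef_pos: [517.0, -264.7, 54.3]
tcp_rot: [3.141, -0.001, -0.041]
ft_force: [-5.8, 2.7, 19.2]
opening: 0.005
grip_force: 9.5
```

>>> {"method": "jog_arm", "body": {
  "motion": [
    [[0,0,-30],0],
    [[0,0,-75],0],
    [[-30,-20,-120],0],
    [[-60,-50,-150],0],
    [[-60,-60,-150],0]
  ]
}}

```text
t: 30.85
eef_pos: [458.1, -201.1, 205.7]
tcp_rot: [3.14, -0.004, -0.041]
ft_force: [0.9, 0.1, -0.4]
opening: 0.008
grip_force: 0.0
```

```bash
python3 - <<'E'
from red import *
from m4 import board
np.set_printoptions(precision=1,suppress=True)
c=read_camera("wrist"); red(c,(43,)); board(c,26,0,0,"wrist")
for n in ("scene","side"):
    d=read_camera(n)
    board(d,26,0,0,n)
    for t in ("salt_shaker","tin","honey_jar","yellow_spice_jar","jam_jar"):
        q=cut_out(t+"_mid",d)
        if q: b=q[0]["box"]; print(t,round(q[0]["p"],2),np.round(atz(d,(b[0]+b[2])/2,(b[1]+b[3])/2,45)[:2]))
print(state()["ft_force"],state()["eef_pos"],state()["t"])
E
```

```text
red [ 441  161   41   39 1153] [array([ 449.6, -405.2,  447.6, -450.3,  470.4, -424.4,  425.9, -431.1])]
red [307 106  14  33 381] [array([ 518. , -257.6,  517.4, -272.1,  534.2, -264.6,  500.7, -265.1])]
red [464   0  36  18 112] [array([ 616.2, -404.8,  614.8, -438.7,  622.9, -420.5,  607.9, -423. ])]
wrist 0.63 [219.9, 48.0, 282.9, 196.1]
 L,R,top,bottom [[521.2, -165.3], [518.4, -234.0], [593.5, -203.0], [435.4, -195.8]]
scene 0.85 [265.5, 211.0, 318.1, 256.2]
 L,R,top,bottom [[467.5, -153.4], [547.7, -261.5], [572.8, -165.4], [449.4, -245.2]]
salt_shaker 0.78 [614.  -6.]
tin 0.64 [513. 265.]
yellow_spice_jar 0.77 [652. 297.]
jam_jar 0.76 [ 640. -378.]
side 0.75 [259.3, 151.3, 303.1, 172.4]
 L,R,top,bottom [[584.7, -182.4], [447.6, -203.3], [523.3, -246.6], [509.2, -142.2]]
salt_shaker 0.74 [628.   3.]
tin 0.6 [514. 290.]
yellow_spice_jar 0.86 [640. 277.]
jam_jar 0.9 [ 629. -378.]
[0.3 0.4 0.5] [ 459.5 -202.2  202.4] 31.65
```

```bash
python3 -c "
from h import *
print(job_done())"
```

```text
the job is handed in; nothing more can be done
None
```

The recipe board is filed on both posts, lying flat and printed side up. The lever is pressed fully down over it, and the job was handed in at about 32 s. The closing checks matched the filed position and the lever's starting position. The salt shaker, tin, yellow spice jar and jam jar read where they began; I did not re-measure the others.

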